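# Line up the slotted lock disc and shoot the bolt of a camera test nest

## Task

Lock the camera back into its test nest: with the fingertips push the black peg round until the slot of the yellow locking disc lines up with the steel bolt, then push the bolt by its red tab through the disc and the keeper, fully home against its stop. Only push, gently, without pinching or lifting anything; leave the camera back, the bottle, the lens cap and the tweezers where they are, and finish clear of everything.

Things in the scene. Friction and masses are not known exactly. Their poses are not given: they have to be found in the camera images.
- fixture: Test nest fixed to the bench, on an aluminium plate 312x86x6 mm. Origin on the bench top, on the disc axis; +x is the way the bolt is pushed home, z up. Along y = 0: grey open bolt guide, x -172 to -36 mm, 36 wide, top 41 mm above the bench; disc at x = 0; dark keeper with window, x 40 to 54, 40 wide, top 52; black nest, x 57 to 132, walls 20 high, holding the camera back (45 high).
- lock_disc (a joint): Angle (rad) of the disc about the vertical through the fixture origin, counter-clockwise positive from above, limits -0.5 and 3.64. Slot and bolt line up at 0 and equally at 3.14; within 0.1 of either the tapered nose finds its way in. Starts at 0.5 to 2.64; may be turned either way. Stays where left; turning takes 2 to 3 N at the peg.
- peg (a point): Top centre of the black peg standing on the yellow disc: peg 11 mm across, 22.5 mm from the disc axis, 44 to 74 mm above the bench; this point at 74. Disc 64 mm across, top face 44 mm above the bench, cut right across by a slot 16 mm wide; the peg lies square to the slot. At disc angle 0 the peg is on the fixture's +y side, at 1.57 on its -x side (towards the bolt), at 3.14 on its -y side.
- bolt (a joint): Travel (m) of the bolt along the fixture +x, 0 (drawn back) to 0.110 (home on its stop); starts at 0 to 0.006. Steel bar 10 wide, 12 high (29 to 41 mm above the bench), 126 long, tapered nose; at 0 the nose tip is at x = -42 mm, 10 mm short of the disc, which blocks it unless the slot lines up. Sliding takes 2.5 N plus 8 N per m/s; it stays where left.
- tab (a point): Middle of the rear (-x) face of the red push tab that stands upright on the bolt's tail: 10 mm thick along the bolt, 32 mm wide, from 41 to 71 mm above the bench; this point is 56 mm above the bench. It moves with the bolt, from x = -163 mm in the fixture at travel 0 to -53 mm when home.
- camera_back: White camera back shell 66 x 57 x 20 mm with circuit boards and a wire on it, lying loose in the nest. Origin at the underside. Must stay put.
- flux_bottle: White dispensing bottle with red needle cap, diameter 44 mm, 140 mm high, standing loose on the bench about 125 mm from the disc on the fixture's -y side. Origin at the centre of its underside. Must stay put.
- tweezers: Steel tweezers lying flat, 124 mm long along their y axis, 11 mm wide, 9 mm high, loose on the bench, roughly along the fixture, about 80 mm from the bolt guide's line on the fixture's -y side. Origin at the centre of its underside. Must stay put.
- lens_cap: Black lens cap, diameter 22 mm, 10 mm high, loose on the bench about 75 mm from the bolt's line on the fixture's -y side. Origin at the centre of its underside. Must stay put.

How it is judged:
By the outcome, as a careful person would: the job done as asked, in the order asked, and still so for the second after the job is handed in, with the robot touching nothing.
It also fails if it takes over 48 s, if anything falls off the work surface, if the arm or the gripper's body presses on something with over 40 N, if the wrist force passes 120 N, or if a joint passes its speed limit or range.

## Robot

A 6-joint arm with a two-finger parallel gripper is mounted at the origin on a cart in front of the work surface, level with it; the furniture and walls round the work are solid. World frame = base frame: x ahead of the robot, y to its left, z up, the work surface at z = 0. Lengths are in m, angles in rad, forces in N, time in s.
With the tool pointing down it reaches from about 0.35 to 0.775 m from the base axis. Payload 7.3 kg.
Tool frame: the origin (TCP) lies midway between the tips of the shut fingers; the grasp point (between the pads) lies 19 mm behind it; z points along the fingers, y is the direction in which the jaws open and shut (so a half turn about z gives the same grasp; the last joint's range is limited). The gripper opens to 92 mm and grips with 3 to 60 N. Pads are 19 mm wide; open, the fingers measure 130 mm over their backs; the gripper's body (75 mm by 190 mm) begins 47 mm behind the grasp point.
Start: joints at [0.965, 0.342, 1.524, -0, 1.275, -0.146], TCP at [0.233, 0.471, 0.227] pointing down, gripper open.
Joint ranges: [-2.53, 2.53], [-0.77, 2.02], [0.04, 2.7], [-1, 4.14], [0.28, 2.66], [-3.11, 3.11]. Speed limits (rad/s): [2.57, 2.57, 3.14, 3.14, 3.14, 3.14].

## Interface

Orientations are given as [roll, pitch, yaw] about the fixed x, y, z axes, in that order (R = Rz(yaw) Ry(pitch) Rx(roll)).
In Python, from cell import robot, imaging gives the robot as it stands. The module is installed in compiled form; this text tells all that it offers.
- The arm moves only by the tool send_rows, never from a script. Its argument "plan" is a list of rows, each a list of 3 entries, a list of its own where there are three numbers: the shift along the world's x, y, z in m, then the turn, a rotation vector about the world's x, y, z in rad, then the closure in counts, from 0 (fully open) to 255 (shut). A call has 1 to 20 rows; each row shifts and turns the commanded pose from where the row before left it; what a row does not reach is not made up. A row lasts 1/10 s, in which the tool goes at most 50 mm and 8.59 degrees, less where a joint would pass 70% of its speed; a pose out of reach is approached as far as the arm can. A call is refused whole if a number of a shift passes 0.05 or a number of a turn 0.15, either way. A call with a gripper value outside its range is refused whole. The fingers move at their own pace and stop on an object; "newtons" is the grip in N (left out, the last holds). Time passes only in rows, so rows that do not move let the fingers close. It gives the time, the measured TCP pose, the force and the opening at its end, in the units of the state.
- robot.observe(): the state, without advancing time (a new reading comes with each control period).
- imaging.read_camera(name): name is "side" or "top"; returns a dict with "pixels" (420x560x3 uint8, red, green, blue), "fx", "fy", "cx", "cy" (pixels), "dist_coeffs" ([k1, k2, p1, p2, k3] as OpenCV has them; the pictures are not rectified), "world_from_camera" (4x4, takes a point from camera to world coordinates). Camera axes: x right, y down, z forward; pixel columns grow to the right and rows downward; lengths in m; the calibration is good to about 2 mm. A picture is of the moment at which its call begins. There is no depth.
- robot.hand_in(): hands the job in, once; it reports no verdict.
The state is a dict: "time": time; "qpos": joint angles; "qvel": joint speeds; "joint_efforts": joint torques, N m; "tool_pos": TCP position; "tool_rot": TCP orientation; "contact_force": force on the tool from outside, world axes, zero at the start; "torque": the same for the moment, N m; "opening": finger opening in m.
Only numpy, scipy, OpenCV 4.12 (cv2) and the standard library are available. Lean on these libraries where they do the work, as an engineer would, in place of code of your own. Each camera call takes 0.05 s, during which the arm holds its last target.

## Working session

There is one attempt and no reset: what is moved stays moved. The work goes in short steps, Python scripts to look and compute and a tool call to move; the robot and the scene stay as the last step left them, time stands still between calls to the robot, and variables do not carry over. Pictures are saved under pics/ and viewed, and the job is handed in when it is done.

Besides the shell and the picture viewer there is one more tool, called after "Emit:" as a command line: name --argument value ..., lists and objects as JSON in quotes. send_rows: Moves the arm, as the interface text tells. Its arguments: {"type":"object","properties":{"plan":{"type":"array"},"newtons":{"type":"number"}},"required":["plan"]}

```bash
mkdir -p pics; cat > h.py <<'E'
import numpy as np,cv2
from cell import robot,imaging
def cap(n,fn):
    d=imaging.read_camera(n); cv2.imwrite('pics/'+fn,cv2.cvtColor(d['pixels'],cv2.COLOR_RGB2BGR)); return d
def K(d): return np.array([[d['fx'],0,d['cx']],[0,d['fy'],d['cy']],[0,0,1.]])
def ray(d,uv):
    p=cv2.undistortPoints(np.array([[uv]],float),K(d),np.array(d['dist_coeffs'],float))[0,0]
    T=np.array(d['world_from_camera']); return T[:3,3],T[:3,:3]@np.array([p[0],p[1],1])
def onz(d,uv,z):
    o,r=ray(d,uv); return o+r*(z-o[2])/r[2]
def proj(d,P):
    T=np.linalg.inv(np.array(d['world_from_camera']))
    return cv2.projectPoints(np.array(P,float).reshape(-1,1,3),cv2.Rodrigues(T[:3,:3])[0],T[:3,3],K(d),np.array(d['dist_coeffs'],float))[0][:,0]
def two(d1,u1,d2,u2):
    o1,r1=ray(d1,u1);o2,r2=ray(d2,u2)
    s=np.linalg.lstsq(np.c_[r1,-r2],o2-o1,rcond=None)[0]
    a=o1+r1*s[0];b=o2+r2*s[1]; return (a+b)/2,np.linalg.norm(a-b)
E
python3 - <<'E'
from h import *
import pickle
a=cap('top','t0.png');b=cap('side','s0.png')
pickle.dump((a,b),open('c0.pkl','wb'))
for d in(a,b):print(d['fx'],d['fy'],d['cx'],d['cy'],np.round(d['dist_coeffs'],3),np.round(d['world_from_camera'],3).tolist())
print(robot.observe())
E
```

```text
523.9873585191459 523.9873585191459 275.1795042216355 193.79577532803708 [-0.011  0.     0.     0.     0.   ] [[0.018, -0.99, 0.143, 0.423], [-1.0, -0.019, -0.006, -0.284], [0.009, -0.142, -0.99, 0.931], [0.0, 0.0, 0.0, 1.0]]
442.021509624167 442.021509624167 274.8949528995611 206.1343673135442 [-0.057  0.     0.     0.     0.   ] [[0.962, -0.116, 0.247, 0.361], [-0.272, -0.366, 0.89, -1.044], [-0.013, -0.923, -0.384, 0.411], [0.0, 0.0, 0.0, 1.0]]
{'time': 0.1, 'qpos': array([ 9.64997130e-01,  3.42636855e-01,  1.52491415e+00, -3.17216346e-06,
        1.27540768e+00, -1.45991973e-01]), 'qvel': array([ 0.0014586 , -0.00262651, -0.00212674,  0.00042369,  0.00073526,
       -0.00033634]), 'joint_efforts': array([ 1.58178605e-03, -4.32002699e+01, -2.44696069e+01,  7.20028323e-02,
        5.26135764e-02, -5.91734329e-05]), 'tool_pos': array([0.23275051, 0.4701825 , 0.22612543]), 'tool_rot': array([-3.14024072e+00, -1.95720138e-04,  2.68178622e+00]), 'contact_force': array([-0.40889378, -0.13698123, -0.1483525 ]), 'torque': array([ 0.0048946 , -0.00084184, -0.0162293 ]), 'opening': 0.0915062732976327}
```

View pics/t0.png

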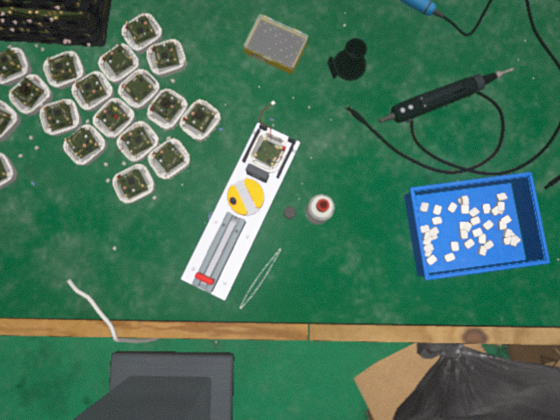

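View pics/s0.png

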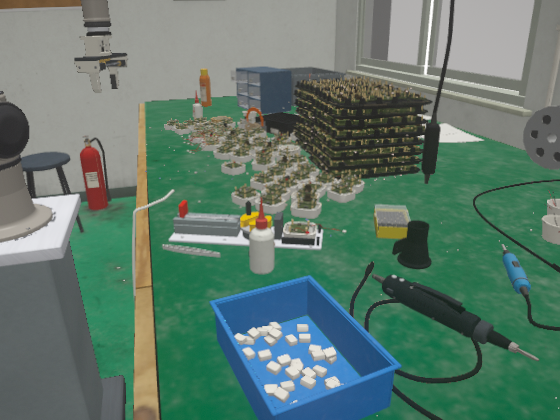

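```bash
python3 - <<'E'
from h import *
import pickle
a,b=pickle.load(open('c0.pkl','rb'))
I=cv2.cvtColor(a['pixels'],cv2.COLOR_RGB2BGR)
cv2.imwrite('pics/t0c.png',cv2.resize(I[110:310,165:345],None,fx=3,fy=3,interpolation=cv2.INTER_CUBIC))
J=cv2.cvtColor(b['pixels'],cv2.COLOR_RGB2BGR)
cv2.imwrite('pics/s0c.png',cv2.resize(J[180:280,155:335],None,fx=4,fy=4,interpolation=cv2.INTER_CUBIC))
for d,im,n in((a,I,'t'),(b,J,'s')):
    hsv=cv2.cvtColor(im,cv2.COLOR_BGR2HSV)
    for c,m in(('yel',cv2.inRange(hsv,(18,150,120),(32,255,255))),('red',cv2.inRange(hsv,(0,150,90),(6,255,255))|cv2.inRange(hsv,(174,150,90),(180,255,255)))):
        k,l,s,ce=cv2.connectedComponentsWithStats(m)
        for i in range(1,k):
            if s[i,4]>25: print(n,c,s[i],ce[i].round(1))
E
```

```text
t yel [245 179  18  29 303] [254.6 191.7]
t yel [228 186  19  29 270] [236. 201.]
t red [317 200  11  11  74] [322.2 205.5]
t red [196 273  17  11  96] [203.9 278.2]
s yel [201  70   6   6  30] [203.7  72.3]
s yel [240 212  19  19 214] [248.9 219.5]
s yel [265 216   7  12  46] [268.4 220.1]
s yel [377 227  30  11 295] [391.5 232.1]
s red [ 80 147  28  62 872] [ 93.5 177.5]
s red [179 200   9  17 109] [182.7 208.1]
s red [256 200  11  28 130] [261.4 219. ]
```

```bash
sleep 1
```

```text
(no output)
```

View pics/t0c.png

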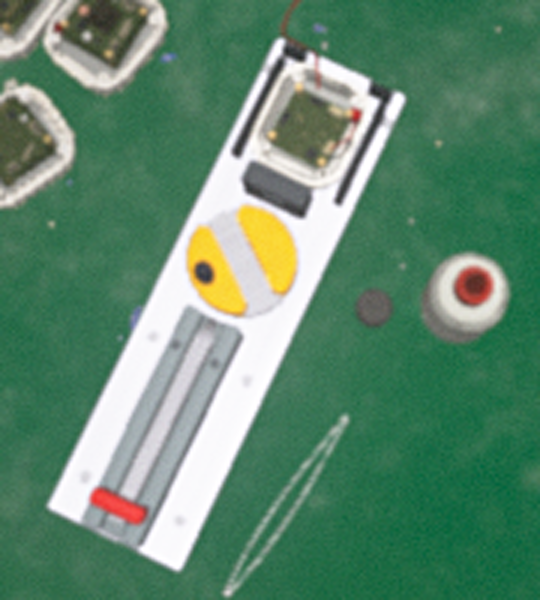

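View pics/s0c.png

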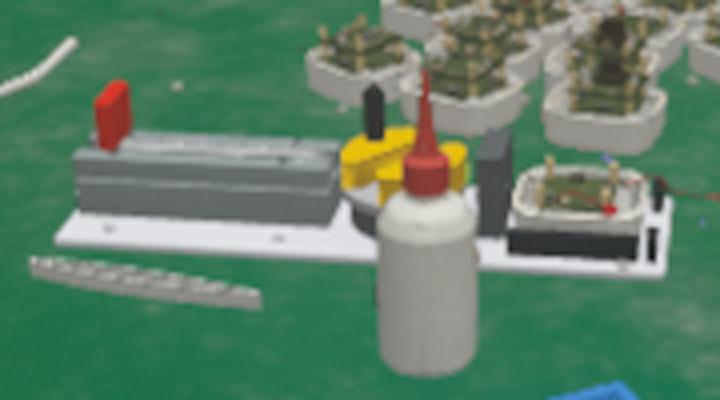

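```bash
python3 - <<'E'
from h import *
import pickle
a,b=pickle.load(open('c0.pkl','rb'))
c=lambda x,y:((x+.5)/3+165-.5,(y+.5)/3+110-.5)
C=[onz(a,c(*p),.006) for p in((283,38),(405,93),(182,570),(50,507))]
for p in C:print(p.round(4))
print('len',[np.linalg.norm(C[i]-C[(i+1)%4]).round(4) for i in range(4)])
f=(C[0]+C[1]-C[2]-C[3])[:2];print('yaw plate',np.arctan2(f[1],f[0]))
yaw=np.arctan2(f[1],f[0]);mid=sum(C)/4
hsv=cv2.cvtColor(a['pixels'],cv2.COLOR_RGB2HSV)
m=cv2.inRange(hsv,(18,150,120),(32,255,255))
m[:, :220]=0;m[:,270:]=0
h=cv2.convexHull(cv2.findNonZero(m)); 
P=np.array([onz(a,q,.044) for q in h[:,0].astype(float)])[:,:2]
(cx,cy),r=cv2.minEnclosingCircle(P.astype(np.float32));print('disc',cx,cy,r)
e=cv2.fitEllipse(h);print('ell',e,onz(a,e[0],.044))
O=np.array([cx,cy])
R=np.array([[np.cos(yaw),np.sin(yaw)],[-np.sin(yaw),np.cos(yaw)]])
print('plate mid in fix',R@(mid[:2]-O))
s0,s1=onz(a,c(225,220),.044),onz(a,c(262,305),.044)
d=(s0-s1)[:2];print('slot ang rel',np.arctan2(*(R@d)[::-1]))
pg=onz(a,c(204,271),.074)[:2];q=R@(pg-O);print('peg',pg,q,np.linalg.norm(q),'ang',np.arctan2(q[1],q[0])-np.pi/2)
g=cv2.cvtColor(b['pixels'],cv2.COLOR_RGB2GRAY)
print('peg tri',two(a,c(204,271),b,((374)/4+155,180+86/4)))
t=onz(a,(203.9,278.2),.068)[:2];print('tab',t,R@(t-O))
b0,b1=onz(a,c(207,335),.041),onz(a,c(132,490),.041);d=(b0-b1);print('yaw bolt',np.arctan2(d[1],d[0]))
for n,u,z in(('cap',(374,308),.01),('bottle top',(475,287),.14),('tw1',(346,418),.005),('tw2',(228,595),.005)):
  p=onz(a,c(*u),z)[:2];print(n,p,R@(p-O))
E
```

```text
[ 0.6866 -0.2579  0.006 ]
[ 0.6539 -0.3323  0.006 ]
[ 0.369  -0.2068  0.006 ]
[ 0.4035 -0.1291  0.006 ]
len [np.float64(0.0812), np.float64(0.3114), np.float64(0.085), np.float64(0.3111)]
yaw plate -0.4209127100482211
disc 0.5451411008834839 -0.2382982075214386 0.03070777840912342
ell ((245.1862030029297, 196.34353637695312), (35.23168182373047, 35.40406799316406), 161.35086059570312) [ 0.54503005 -0.23832942  0.044     ]
plate mid in fix [-0.01820056 -0.00069951]
slot ang rel 0.8530439988458568
peg [ 0.53440702 -0.21940503] [-0.0175168   0.01285823] 0.02172953292411417 ang 0.9375806651915246
peg tri (array([ 0.53394642, -0.21916831,  0.07222486]), np.float64(0.0013899367820891725))
tab [ 0.40618073 -0.17604305] [-1.52268473e-01  4.29706695e-05]
yaw bolt -0.42191676578933385
cap [ 0.52272364 -0.31529454] [ 0.01099943 -0.07943545]
bottle top [ 0.52028602 -0.36192104] [ 0.02782586 -0.12298821]
tw1 [ 0.45812932 -0.29998229] [-0.05421335 -0.09185253]
tw2 [ 0.355211  -0.2336308] [-0.17525939 -0.07334422]
```

Emit:
send_rows --plan '[[[0.014,-0.0336,0],[0,0,0.002],255],[[0.014,-0.0336,0],[0,0,0.002],255],[[0.014,-0.0336,0],[0,0,0.002],255],[[0.014,-0.0336,0],[0,0,0.002],255],[[0.014,-0.0336,0],[0,0,0.002],255],[[0.014,-0.0336,0],[0,0,0.002],255],[[0.014,-0.0336,0],[0,0,0.002],255],[[0.014,-0.0336,0],[0,0,0.002],255],[[0.014,-0.0336,0],[0,0,0.002],255],[[0.014,-0.0336,0],[0,0,0.002],255],[[0.014,-0.0336,0],[0,0,0.002],255],[[0.014,-0.0336,0],[0,0,0.002],255],[[0.014,-0.0336,0],[0,0,0.002],255],[[0.014,-0.0336,0],[0,0,0.002],255],[[0.014,-0.0336,0],[0,0,0.002],255],[[0.014,-0.0336,0],[0,0,0.002],255],[[0.014,-0.0336,0],[0,0,0.002],255],[[0.014,-0.0336,0],[0,0,0.002],255],[[0.014,-0.0336,0],[0,0,0.002],255],[[0,0,0],[0,0,0],255]]' --newtons 10

```text
time: 2.1
tool_pos: [0.4999, -0.1715, 0.2259]
tool_rot: [-3.141, 0.0, 2.716]
contact_force: [0.7, 0.2, -0.3]
opening: 0.0008
```

Emit:
send_rows --plan '[[[0.006,-0.015,-0.02],[0,0,0.005],255],[[0.006,-0.015,-0.02],[0,0,0],255],[[0,0,-0.03],[0,0,0],255],[[0,0,-0.03],[0,0,0],255],[[0,0,-0.03],[0,0,0],255],[[0,0,0],[0,0,0],255],[[0,0,0],[0,0,0],255]]'

```text
time: 2.8
tool_pos: [0.5109, -0.1974, 0.097]
tool_rot: [3.141, -0.001, 2.725]
contact_force: [0.1, -0.5, 0.9]
opening: 0.0007
```

```bash
cat > look.py <<'E'
import sys
from h import *
import pickle
n=sys.argv[1]
a=cap('top','t.png');b=cap('side','s.png');pickle.dump((a,b),open('c%s.pkl'%n,'wb'))
I=cv2.cvtColor(a['pixels'],cv2.COLOR_RGB2BGR);J=cv2.cvtColor(b['pixels'],cv2.COLOR_RGB2BGR)
A=cv2.resize(I[110:310,165:345],None,fx=2.2,fy=2.2,interpolation=cv2.INTER_CUBIC)
B=cv2.resize(J[150:290,155:335],None,fx=2.2,fy=2.2,interpolation=cv2.INTER_CUBIC)
B=cv2.copyMakeBorder(B,0,A.shape[0]-B.shape[0],0,0,cv2.BORDER_CONSTANT)
cv2.imwrite('pics/l%s.png'%n,np.hstack([A,B]))
s=robot.observe();p=s['tool_pos'];O=np.array([.5451,-.2383]);ex=np.array([.9127,-.4086]);ey=np.array([.4086,.9127])
print(s['time'],p.round(4),'fix',((p[:2]-O)@ex).round(4),((p[:2]-O)@ey).round(4),s['tool_rot'].round(3),s['contact_force'].round(2))
E
python3 look.py 1
```

```text
2.9 [ 0.5119 -0.1981  0.0985] fix -0.0468 0.0231 [-3.141e+00  3.000e-03  2.725e+00] [ 0.26  0.25 -0.03]
```

View pics/l1.png

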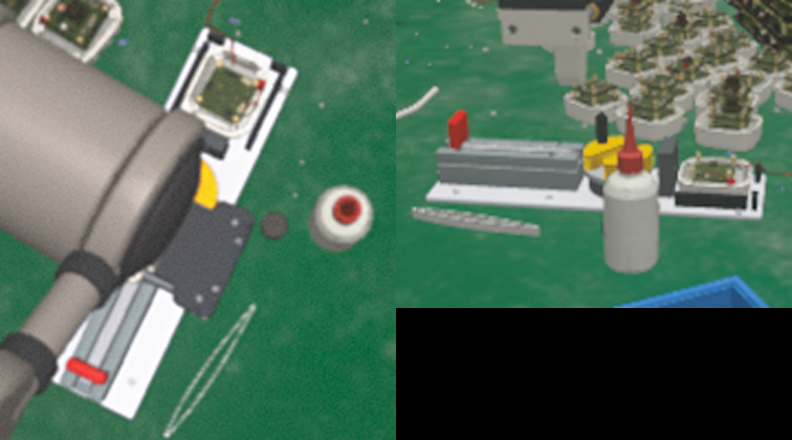

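Emit:
send_rows --plan '[[[0,0,-0.02],[0,0,0],255],[[0,0,-0.02],[0,0,0],255],[[0,0,0],[0,0,0],255],[[0.0027,-0.0012,0],[0,0,0],255],[[0.0027,-0.0012,0],[0,0,0],255],[[0.0027,-0.0012,0],[0,0,0],255],[[0.0027,-0.0012,0],[0,0,0],255],[[0.0027,-0.0012,0],[0,0,0],255],[[0.0027,-0.0012,0],[0,0,0],255],[[0,0,0],[0,0,0],255]]'

```text
time: 3.9
tool_pos: [0.5251, -0.2027, 0.0565]
tool_rot: [3.14, -0.007, 2.725]
contact_force: [-6.2, 8.2, 7.4]
opening: 0.0006
```

```bash
python3 look.py 2
```

```text
4.0 [ 0.5251 -0.2027  0.0565] fix -0.0328 0.0243 [ 3.14  -0.007  2.725] [-6.71  8.46  6.65]
```

View pics/l2.png

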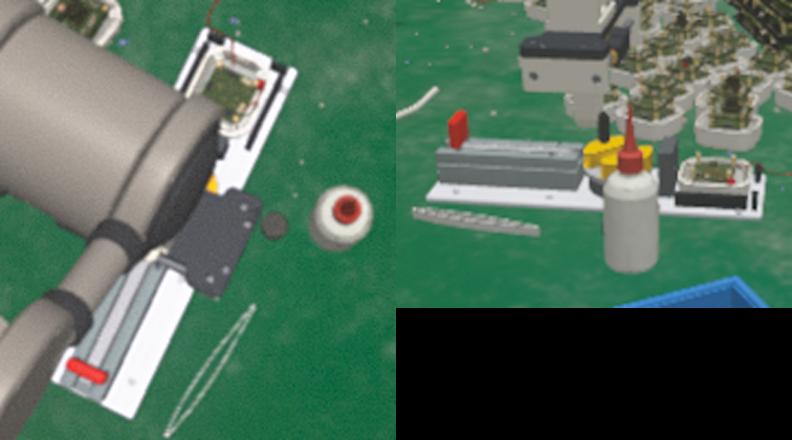

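Emit:
send_rows --plan '[[[-0.0045,0.002,0],[0,0,0],255],[[-0.0045,0.002,0],[0,0,0],255],[[-0.002,-0.0045,0],[0,0,0],255],[[-0.002,-0.0045,0],[0,0,0],255],[[0,0,0],[0,0,0],255],[[0,0,0],[0,0,0],255]]'

```text
time: 4.6
tool_pos: [0.5143, -0.2106, 0.0568]
tool_rot: [3.142, 0.0, 2.724]
contact_force: [-0.3, 0.3, -0.1]
opening: 0.0006
```

```bash
python3 look.py 3
```

```text
4.7 [ 0.5142 -0.2102  0.0567] fix -0.0396 0.013 [3.141 0.    2.725] [0.08 0.64 0.33]
```

View pics/l3.png

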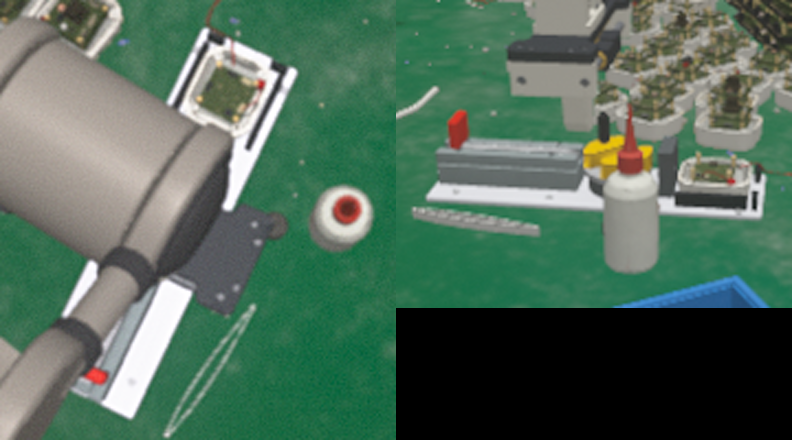

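Emit:
send_rows --plan '[[[0.003,-0.0015,0],[0,0,0],255],[[0.003,-0.0015,0],[0,0,0],255],[[0,0,0],[0,0,0],255],[[0.0022,0.0008,0],[0,0,0],255],[[0.0022,0.0008,0],[0,0,0],255],[[0.0022,0.0008,0],[0,0,0],255],[[0,0,0],[0,0,0],255]]'

```text
time: 5.4
tool_pos: [0.527, -0.2104, 0.0566]
tool_rot: [3.141, -0.0, 2.725]
contact_force: [-2.0, 1.3, -0.2]
opening: 0.0005
```

```bash
python3 look.py 4
```

```text
5.5 [ 0.5269 -0.2104  0.0566] fix -0.028 0.018 [3.141 0.    2.725] [-1.28  1.54 -0.21]
```

View pics/l4.png

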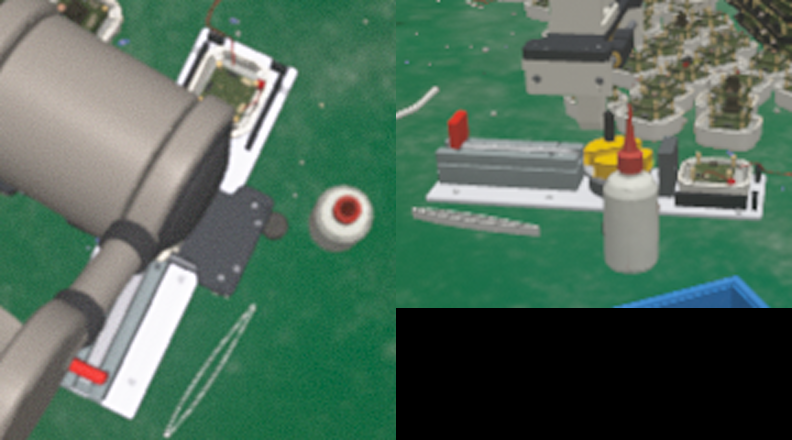

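Emit:
send_rows --plan '[[[0.0023,-0.0001,0],[0,0,0],255],[[0.0023,-0.0001,0],[0,0,0],255],[[0.0023,-0.0001,0],[0,0,0],255],[[0.0022,-0.0006,0],[0,0,0],255],[[0.0022,-0.0006,0],[0,0,0],255],[[0,0,0],[0,0,0],255]]'

```text
time: 6.1
tool_pos: [0.5381, -0.2116, 0.0565]
tool_rot: [3.141, -0.001, 2.725]
contact_force: [-2.1, 3.0, -0.6]
opening: 0.0007
```

```bash
python3 look.py 5
```

```text
6.2 [ 0.5381 -0.2117  0.0565] fix -0.0172 0.0214 [ 3.141 -0.     2.725] [-0.91  3.43 -0.89]
```

```bash
python3 - <<'E'
from h import *
import pickle
a,b=pickle.load(open('c5.pkl','rb'))
J=cv2.cvtColor(b['pixels'],cv2.COLOR_RGB2BGR)
cv2.imwrite('pics/s5c.png',cv2.resize(J[190:250,215:295],None,fx=9,fy=9,interpolation=cv2.INTER_CUBIC))
E
```

```text
(no output)
```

View pics/s5c.png

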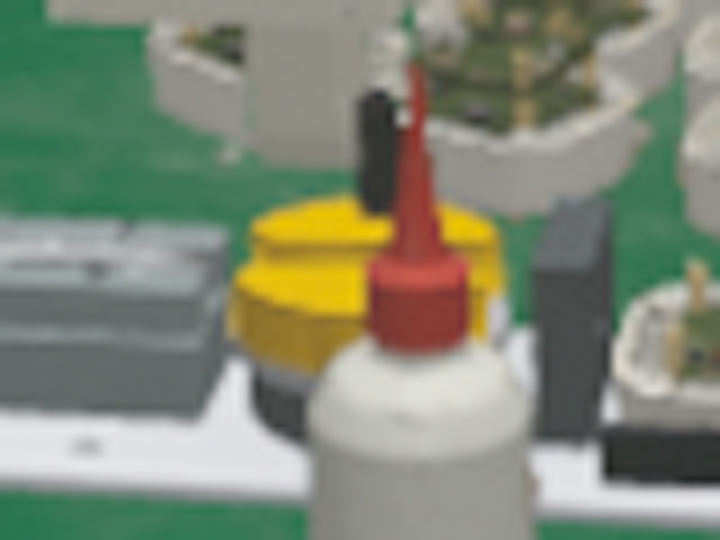

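```bash
cat > pegs.py <<'E'
from h import *
import pickle,sys
O=np.array([.5451,-.2383]);ex=np.array([.9127,-.4086]);ey=np.array([.4086,.9127])
def fx(d,p,z):
    q=onz(d,p,z)[:2]-O;return np.array([q@ex,q@ey])
if __name__=='__main__':
  for n,p in((0,(374/4+155-.4,180+86/4-.4)),(5,(378/9+215-.45,92/9+190))):
    a,b=pickle.load(open('c%d.pkl'%n,'rb'))
    print(fx(b,p,.074))
E
python3 pegs.py
```

```text
[-0.01893163  0.01026873]
[-0.00260627  0.01699822]
```

Emit:
send_rows --plan '[[[0.0015,-0.0007,0],[0,0,0],255],[[0,0,0],[0,0,0],255],[[-0.005,0.0022,0],[0,0,0],255],[[-0.009,0.004,0],[0,0,0],255],[[-0.009,0.004,0],[0,0,0],255],[[0,0,0.03],[0,0,0],255],[[0,0,0.03],[0,0,0],255],[[-0.04,0.018,0],[0,0,0],255],[[-0.04,0.018,0],[0,0,0],255],[[-0.04,0.018,0],[0,0,0],255],[[-0.03,0.012,0],[0,0,0],255],[[0,0,0],[0,0,0],255]]'

```text
time: 7.4
tool_pos: [0.3622, -0.1345, 0.1167]
tool_rot: [3.141, -0.003, 2.725]
contact_force: [1.0, -0.8, 0.7]
opening: 0.0006
```

```bash
python3 look.py 6
```

```text
7.5 [ 0.3666 -0.137   0.1174] fix -0.2043 0.0196 [-3.141e+00  3.000e-03  2.724e+00] [ 1.03 -0.34  0.29]
```

View pics/l6.png

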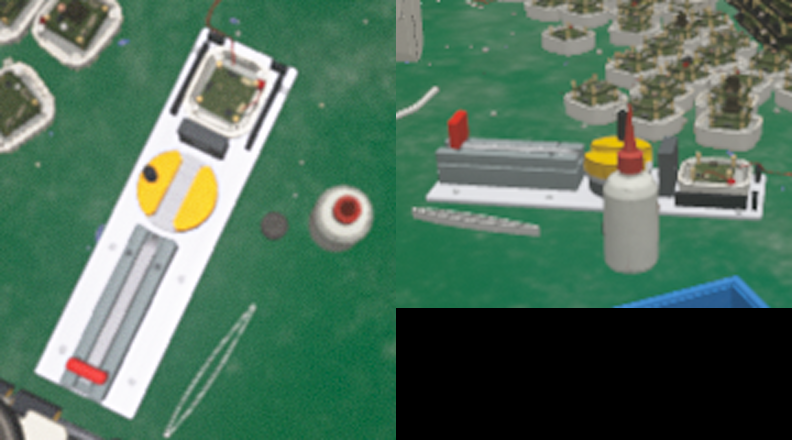

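```bash
python3 - <<'E'
from pegs import *
a,b=pickle.load(open('c6.pkl','rb'))
I=cv2.cvtColor(a['pixels'],cv2.COLOR_RGB2BGR)
cv2.imwrite('pics/t6c.png',cv2.resize(I[170:230,215:295],None,fx=9,fy=9,interpolation=cv2.INTER_CUBIC))
hsv=cv2.cvtColor(I,cv2.COLOR_BGR2HSV)
m=cv2.inRange(hsv,(18,150,120),(32,255,255)); m[:,:220]=0;m[:,270:]=0
k,l,s,ce=cv2.connectedComponentsWithStats(m)
cs=[ce[i] for i in range(1,k) if s[i,4]>50];print(cs)
F=[fx(a,c,.044) for c in cs];print(F)
for i in range(1,k):
  if s[i,4]>50:
    ys,xs=np.nonzero(l==i)
    P=np.array([fx(a,(x,y),.044) for x,y in zip(xs,ys)])
    # slot-side edge: along each 4mm x bin extreme y toward centre
    sg=np.sign(P[:,1].mean());E=[]
    for x0 in np.arange(-.02,.02,.004):
        q=P[(P[:,0]>=x0)&(P[:,0]<x0+.004)]
        if len(q): E.append((x0+.002,(q[:,1]*sg).min()*sg))
    E=np.array(E);print(np.round(E*1e3,1).tolist(),'slope',np.arctan(np.polyfit(E[:,0],E[:,1],1)[0]))
g=cv2.inRange(hsv,(0,0,0),(180,255,60));g[:190]=0;g[205:]=0;g[:,:228]=0;g[:,240:]=0
M=cv2.moments(g,True);c=(M['m10']/M['m00'],M['m01']/M['m00']);print('peg px',c,M['m00'],fx(a,c,.07))
E
```

```text
[array([236.31118881, 191.84965035]), array([254.37261146, 201.10191083])]
[array([0.00047609, 0.01702081]), array([-0.00076311, -0.01777007])]
[[-18.0, 9.1], [-14.0, 9.1], [-10.0, 9.1], [-6.0, 9.0], [-2.0, 9.0], [2.0, 8.9], [6.0, 8.1], [10.0, 8.1], [14.0, 8.0], [18.0, 7.9]] slope -0.04032668977960785
[[-18.0, -8.4], [-14.0, -8.5], [-10.0, -8.5], [-6.0, -8.6], [-2.0, -8.7], [2.0, -8.7], [6.0, -8.8], [10.0, -8.8], [14.0, -8.9], [18.0, -9.0]] slope -0.01437492392047828
peg px (233.0, 191.0) 1.0 [-0.00332695  0.01942719]
```

View pics/t6c.png

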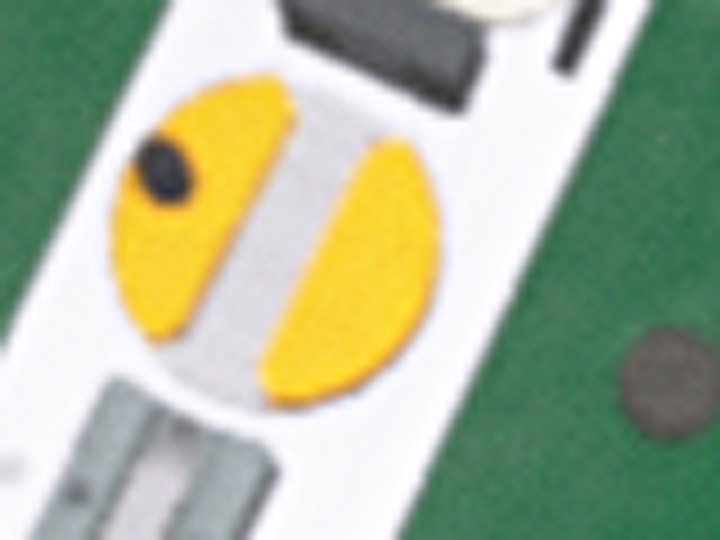

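Emit:
send_rows --plan '[[[0.0035,-0.012,0],[0,0,0],255],[[0.0035,-0.012,0],[0,0,0],255],[[0,0,-0.022],[0,0,0],255],[[0,0,-0.022],[0,0,0],255],[[0,0,-0.02],[0,0,0],255],[[0,0,0],[0,0,0],255],[[0,0,0],[0,0,0],255]]'

```text
time: 8.2
tool_pos: [0.3741, -0.1616, 0.0526]
tool_rot: [3.141, -0.001, 2.724]
contact_force: [0.3, -0.5, 0.7]
opening: 0.0004
```

```bash
python3 look.py 7
```

```text
8.3 [ 0.3744 -0.1616  0.0534] fix -0.1871 0.0003 [-3.141e+00  2.000e-03  2.725e+00] [0.25 0.97 0.03]
```

View pics/l7.png

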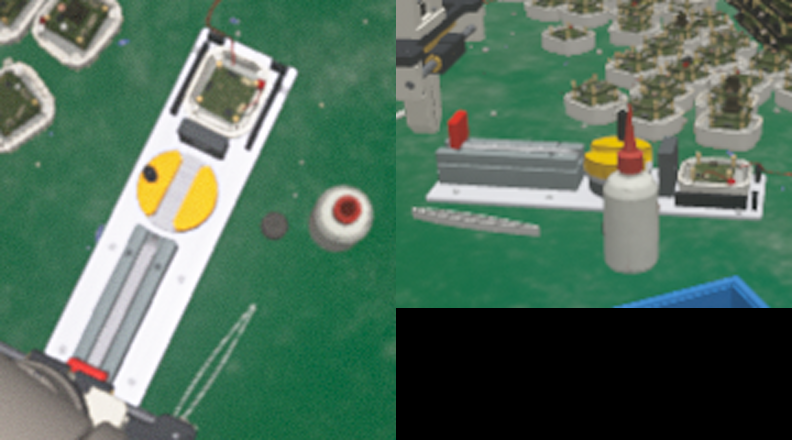

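Emit:
send_rows --plan '[[[0.0046,-0.00206,0],[0,0,0],255],[[0.0046,-0.00206,0],[0,0,0],255],[[0.0046,-0.00206,0],[0,0,0],255],[[0.0046,-0.00206,0],[0,0,0],255],[[0.0046,-0.00206,0],[0,0,0],255],[[0.0046,-0.00206,0],[0,0,0],255],[[0.0046,-0.00206,0],[0,0,0],255],[[0.0046,-0.00206,0],[0,0,0],255],[[0.0046,-0.00206,0],[0,0,0],255],[[0,0,0],[0,0,0],255]]'

```text
time: 9.3
tool_pos: [0.416, -0.1797, 0.0527]
tool_rot: [-3.142, 0.001, 2.725]
contact_force: [-0.8, -0.3, 0.3]
opening: 0.0002
```

```bash
python3 look.py 8
```

```text
9.4 [ 0.4156 -0.1796  0.0528] fix -0.1422 0.0007 [-3.142e+00  1.000e-03  2.725e+00] [-0.17 -0.27  0.15]
```

View pics/l8.png

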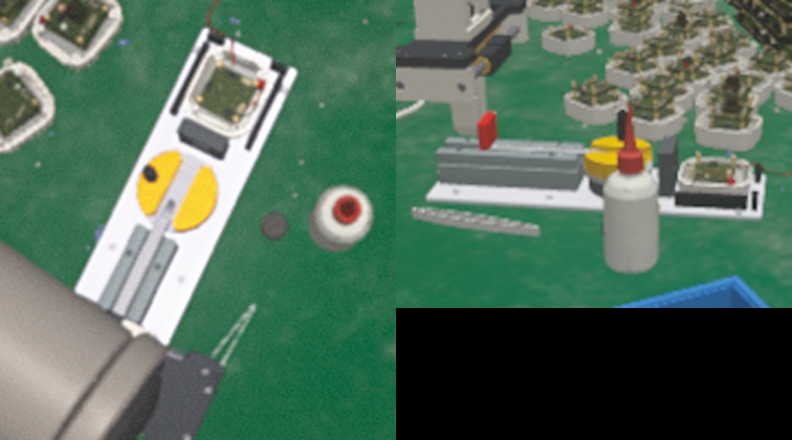

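Emit:
send_rows --plan '[[[0.0046,-0.00206,0],[0,0,0],255],[[0.0046,-0.00206,0],[0,0,0],255],[[0.0046,-0.00206,0],[0,0,0],255],[[0.0046,-0.00206,0],[0,0,0],255],[[0.0046,-0.00206,0],[0,0,0],255],[[0.0046,-0.00206,0],[0,0,0],255],[[0,0,0],[0,0,0],255]]'

```text
time: 10.1
tool_pos: [0.4437, -0.1921, 0.0528]
tool_rot: [-3.142, 0.002, 2.725]
contact_force: [0.3, -0.1, -0.3]
opening: 0.0002
```

Emit:
send_rows --plan '[[[0.0046,-0.00206,0],[0,0,0],255],[[0.0046,-0.00206,0],[0,0,0],255],[[0.0046,-0.00206,0],[0,0,0],255],[[0.0046,-0.00206,0],[0,0,0],255],[[0.0046,-0.00206,0],[0,0,0],255],[[0.0046,-0.00206,0],[0,0,0],255],[[0.0046,-0.00206,0],[0,0,0],255],[[0,0,0],[0,0,0],255]]'

```text
time: 10.9
tool_pos: [0.4759, -0.2065, 0.0528]
tool_rot: [3.142, 0.002, 2.725]
contact_force: [-0.2, -0.4, -0.5]
opening: 0.0007
```

```bash
python3 look.py 9
```

```text
11.0 [ 0.4755 -0.2064  0.0529] fix -0.0766 0.0007 [-3.142e+00  2.000e-03  2.725e+00] [-0.27  0.68 -0.07]
```

View pics/l9.png

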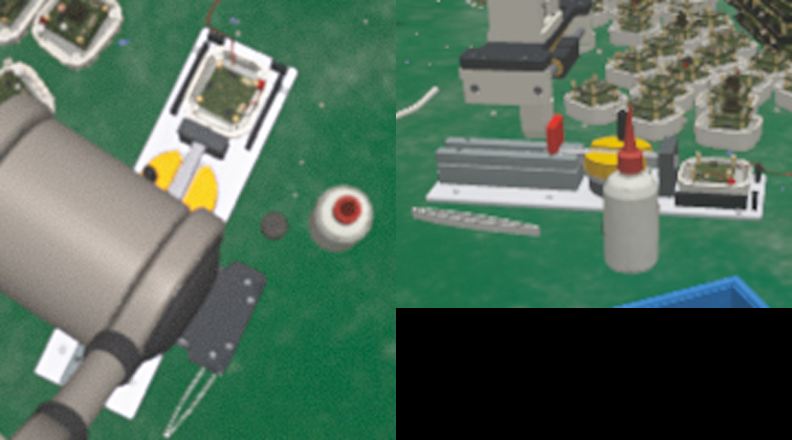

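Emit:
send_rows --plan '[[[0.0018,-0.0008,0],[0,0,0],255],[[0.0018,-0.0008,0],[0,0,0],255],[[0.0018,-0.0008,0],[0,0,0],255],[[0.0018,-0.0008,0],[0,0,0],255],[[0.0018,-0.0008,0],[0,0,0],255],[[0.0018,-0.0008,0],[0,0,0],255]]'

```text
time: 11.6
tool_pos: [0.4857, -0.2109, 0.0528]
tool_rot: [3.142, -0.0, 2.725]
contact_force: [-3.0, 0.9, 2.1]
opening: 0.0003
```

Emit:
send_rows --plan '[[[0.0009,-0.0004,0],[0,0,0],255],[[0.0009,-0.0004,0],[0,0,0],255]]'

```text
time: 11.8
tool_pos: [0.4862, -0.2111, 0.0526]
tool_rot: [3.141, -0.003, 2.725]
contact_force: [-8.1, 2.7, 6.4]
opening: 0.0
```

Emit:
send_rows --plan '[[[0.0009,-0.0004,0],[0,0,0],255],[[0,0,0],[0,0,0],255]]'

```text
time: 12.0
tool_pos: [0.4862, -0.2111, 0.0525]
tool_rot: [3.141, -0.005, 2.725]
contact_force: [-9.3, 2.8, 7.3]
opening: 0.0005
```

```bash
python3 look.py 10; python3 - <<'E'
from pegs import *
for n in (0,9,10):
  a,b=pickle.load(open('c%d.pkl'%n,'rb'))
  J=cv2.cvtColor(b['pixels'],cv2.COLOR_RGB2BGR)
  if n==10: cv2.imwrite('pics/s10c.png',cv2.resize(J[180:250,195:295],None,fx=7.5,fy=7.5,interpolation=cv2.INTER_CUBIC))
  hsv=cv2.cvtColor(J,cv2.COLOR_BGR2HSV)
  m=cv2.inRange(hsv,(0,150,90),(6,255,255))|cv2.inRange(hsv,(174,150,90),(180,255,255))
  k,l,s,ce=cv2.connectedComponentsWithStats(m)
  for i in range(1,k):
    if s[i,4]>60 and 170<ce[i][0]<252: print(n,s[i],ce[i],fx(b,ce[i],.056))
E
```

```text
12.1 [ 0.4862 -0.2111  0.0525] fix -0.0649 0.0008 [ 3.141 -0.005  2.725] [-10.05   2.6    7.72]
0 [179 200   9  17 109] [182.74311927 208.12844037] [-1.56710233e-01 -4.51478818e-05]
9 [224 202   7  17  96] [226.96875 209.9375 ] [-0.06210187  0.00132817]
10 [229 203   7  17  94] [232.14893617 210.29787234] [-0.05102629  0.00072383]
```

View pics/s10c.png

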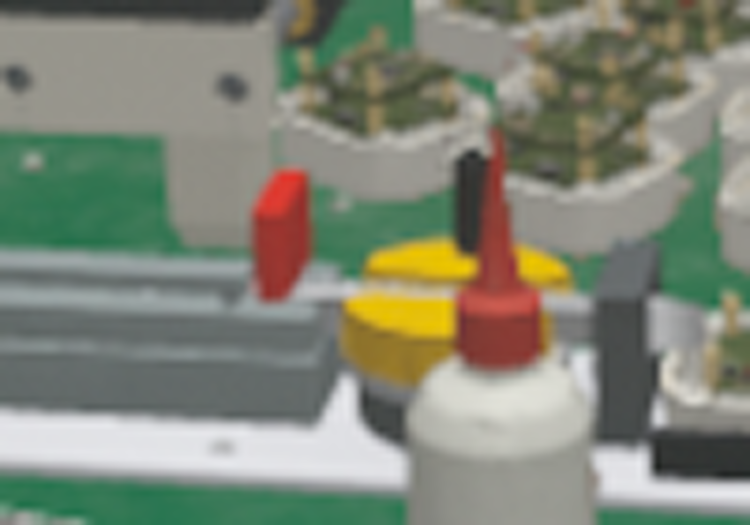

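Emit:
send_rows --plan '[[[-0.0045,0.002,0],[0,0,0],255],[[-0.01,0.0045,0],[0,0,0],255],[[-0.01,0.0045,0],[0,0,0],255],[[0,0,0.03],[0,0,0],255],[[0,0,0.03],[0,0,0],255],[[-0.04,0.018,0],[0,0,0],255],[[-0.04,0.018,0],[0,0,0],255],[[-0.02,0.03,0],[0,0,0],255],[[0,0,0],[0,0,0],255],[[0,0,0],[0,0,0],255]]'

```text
time: 13.1
tool_pos: [0.3648, -0.1354, 0.1133]
tool_rot: [-3.141, 0.003, 2.726]
contact_force: [0.4, 0.3, -0.4]
opening: 0.0004
```

```bash
python3 look.py 11; python3 - <<'E'
from pegs import *
for n in (0,6,11):
  a,b=pickle.load(open('c%d.pkl'%n,'rb'))
  for d,nm,z in((a,'top',.068),(b,'side',.056)):
    I=cv2.cvtColor(d['pixels'],cv2.COLOR_RGB2BGR)
    if n==11 and nm=='top': cv2.imwrite('pics/t11c.png',cv2.resize(I[130:230,205:305],None,fx=6,fy=6,interpolation=cv2.INTER_CUBIC))
    hsv=cv2.cvtColor(I,cv2.COLOR_BGR2HSV)
    m=cv2.inRange(hsv,(0,150,90),(6,255,255))|cv2.inRange(hsv,(174,150,90),(180,255,255))
    k,l,s,ce=cv2.connectedComponentsWithStats(m)
    for i in range(1,k):
      if s[i,4]>60 and 170<ce[i][0]<252: print(n,nm,s[i],ce[i],fx(d,ce[i],z))
E
```

```text
13.2 [ 0.3653 -0.1361  0.1131] fix -0.2058 0.0198 [-3.141e+00  3.000e-03  2.725e+00] [ 0.19  0.13 -0.03]
0 top [196 273  17  11  96] [203.90625    278.17708333] [-1.52192492e-01  6.65862927e-05]
0 side [179 200   9  17 109] [182.74311927 208.12844037] [-1.56710233e-01 -4.51478818e-05]
6 top [196 273  17  11  95] [203.93684211 278.15789474] [-1.52143730e-01  3.52616556e-05]
6 side [179 200   9  17 108] [182.77777778 208.10185185] [-1.56685809e-01  1.01636228e-04]
11 top [224 215  17  11  86] [231.93023256 220.09302326] [-0.04758157  0.00013613]
11 side [229 203   7  17  95] [232.10526316 210.33684211] [-0.05106806  0.00051403]
```

View pics/t11c.png

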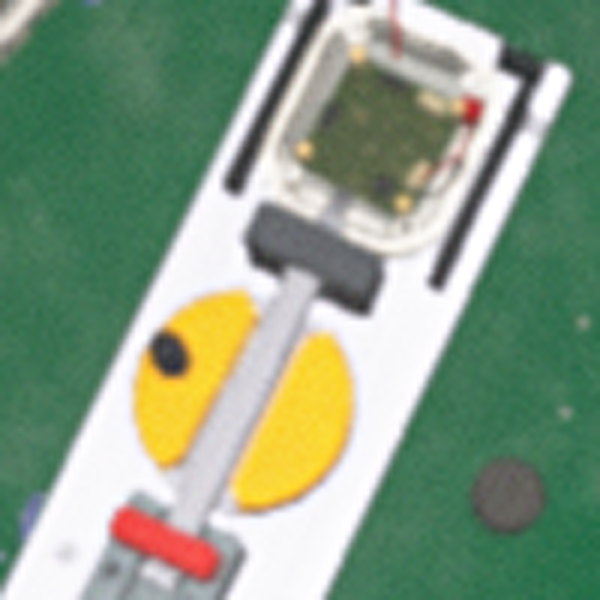

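View pics/l11.png

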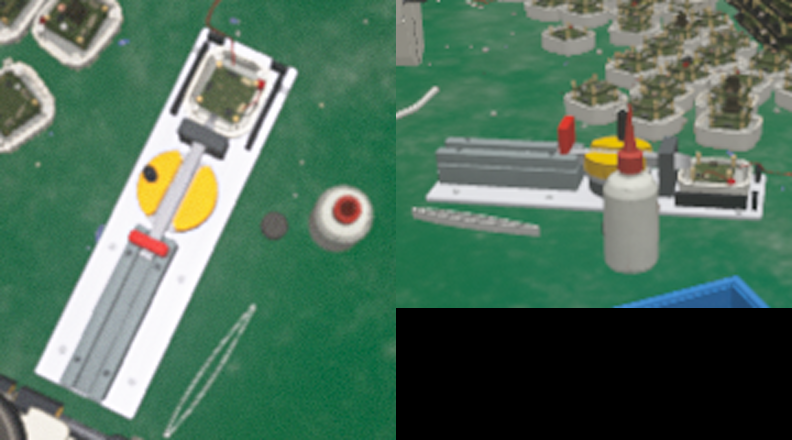

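```bash
python3 - <<'E'
from pegs import *
a0,b0=pickle.load(open('c0.pkl','rb'));a,b=pickle.load(open('c11.pkl','rb'))
for n,x,y,(u0,u1,v0,v1) in(('cam',a0,a,(252,288,134,166)),('bottle',a0,a,(303,340,190,226)),('cap',a0,a,(278,300,203,222)),('tweez',a0,a,(238,285,246,310)),('sbottle',b0,b,(246,277,235,275)),('stweez',b0,b,(158,222,240,260)),('scam',b0,b,(283,325,220,250))):
  g=[cv2.cvtColor(d['pixels'],cv2.COLOR_RGB2GRAY)[v0:v1,u0:u1].astype(np.float32) for d in(x,y)]
  print(n,cv2.phaseCorrelate(*g),np.abs(g[0]-g[1]).mean())
E
```

```text
cam ((-0.011530248583198954, 0.11176081211054978), 0.9208387376533614) 3.3689237
bottle ((-0.09911564331050471, 0.10063632967968061), 0.9024362077315649) 3.3903904
cap ((0.0015620966768459255, -0.08043986251141888), 0.8670706935226917) 2.69378
tweez ((0.029344306968688727, 0.060062647093051424), 0.9608448178817829) 2.7972074
sbottle ((-0.07812046753414492, -0.03793764349515527), 1.0208628300577403) 1.2967741
stweez ((0.004058473542393415, -0.006947056915528549), 1.0060702424496413) 1.01875
scam ((0.649342081979885, 0.1845217478705905), 0.9031977939605713) 2.5087302
```

```bash
python3 -c "
from cell import robot
print(robot.hand_in())"
```

```text
the job is handed in; nothing more can be done
None
```

The camera back is locked in. I pushed the peg round with shut fingertips until the disc slot lined up with the bolt, then pushed the bolt by its red tab through the disc and keeper onto its stop. I backed the tool off and handed in at about 13 s.

**Disc:** It went from about 0.92 rad to about -0.03 rad, measured in the top view before I pushed the bolt, and well within the 0.1 allowed.

**Bolt:** From the top view, travel is about 110 mm. The tab middle measured at x = -47.6 mm, against -48 mm expected when home. It would not move further under about 10 N sideways.

**Other objects:** The bottle, cap and tweezers moved less than about 0.15 px between the first and last pictures. So did the camera back in the top view, about 0.2 mm.

**Robot at the end:** It was behind and above the fixture, with the contact force near zero.

**What did not agree or go to plan:**
- My first push met the peg with a fingertip corner and stalled at about 10 N sideways and 7 N upward. I backed off, re-centred, and the rest of the turn took about 2 to 4 N.
- The tool stopped about 2 mm short of where I expected at home. I put this down to finger width and calibration.
- The side-view check of the camera back showed a 0.65 px shift. I think this is the bolt nose entering that part of the picture, but I did not confirm it separately.

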